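Lid the stew jars and start the cooker

ROBOT

A 7-joint arm with a two-finger parallel gripper is mounted at the origin on the work surface. World frame = base frame: x ahead of the robot, y to its left, z up, the work surface at z = 0. Lengths are in m, angles in rad, forces in N, time in s.
With the tool pointing down it reaches from about 0.425 to 0.875 m from the base axis. Payload 4.7 kg.
Tool frame: the origin (TCP) lies at the very end of the fingers, on their centre line; the grasp point (between the pads) lies 19 mm behind it; z points along the fingers, y is the line along which they close (so a half turn about z gives the same grasp; the last joint's range is limited). The gripper opens to 87 mm and grips with 3 to 60 N. Pads are 19 mm wide; open, the fingers measure 117 mm over their backs; the gripper's body (75 mm by 190 mm) begins 51 mm behind the grasp point.
Start: joints at [0.014, 0.321, -0.07, 1.45, 0.023, 1.371, -0.057], TCP at [0.65, -0, 0.223] pointing down, gripper open.
Joint ranges: [-2.86, 2.86], [-0.3, 2.09], [-1.38, 1.24], [0.06, 2.45], [-1.56, 4.7], [0.09, 2.05], [-2.69, 2.69]. Speed limits (rad/s): [2.57, 2.57, 3.14, 3.14, 3.14, 3.14, 3.14].

INTERFACE

Orientations are given as a unit quaternion [x, y, z, w].
In Python, from workcell import manip, vision, workorder, recognise, pinpoint gives the robot as it stands.
- The arm moves only by the tool servo_tool, never from a script. Its argument "increments" is text: rows parted by semicolons, each of 7 numbers parted by spaces: the shift along the world's x, y, z each as a share of 0.025 m, from -1 to 1, then the turn, a rotation vector about the world's x, y, z each as a share of 6 degrees, from -1 to 1, then the opening, from 0 (shut) to 1 (fully open). In form: dx dy dz wx wy wz hand; .... A call has 1 to 8 rows; each row shifts and turns the commanded pose from where the row before left it; what a row does not reach is not made up. A row lasts 1/12 s, in which the tool goes at most 41.7 mm and 7.16 degrees, less where a joint would pass 70% of its speed; a pose out of reach is approached as far as the arm can. A call with a number of a shift or a turn outside -1 to 1 is refused whole. A call with a gripper value outside its range is refused whole. The fingers move at their own pace and stop on an object; "squeeze" is the grip in N (left out, the last holds). Time passes only in rows, so rows that do not move let the fingers close. It gives the time, the measured TCP pose, the force, the opening and the grip force at its end, in the units of the state.
- manip.observe(): the state, without advancing time (a new reading comes with each control period).
- vision.get_image(name): name is "scene" or "side" or "wrist"; returns the picture (384x512x3 uint8, blue, green, red); there is no depth.
- vision.get_calibration(name): a dict with "fx", "fy", "cx", "cy" (pixels), "rvec" (rotation vector, rad) and "tvec" (3), from world to camera coordinates, as OpenCV has them. Camera axes: x right, y down, z forward; pixel columns grow to the right and rows downward; lengths in m; the calibration is good to about 2 mm. A picture is of the moment at which its call begins: read the wrist's pose just before it. get_calibration takes no time and is no camera call; for the wrist camera it gives the pose at the moment of the call.
- workorder.finish_job(): hands the job in; it is judged then, once.
Trained networks look in the newest picture that a camera, given by its name, has taken for a name from the list of things; names that differ only in an ending like _2 or _b are one class to them, and where a whole thing is asked for, a point or a joint stands for the part that bears it (a point fixed in the world has none). Each returns a list of dicts, best first, with "score" (0 to 1); they miss things now and then, are a little off and sometimes report something else, mostly with a low value. They report only what shows in the picture. A call takes as long as a camera call. They do not tell look-alikes from the thing itself.
- recognise(camera, query): "box" ([left, top, right, bottom] in pixels, round what is visible of it).
- pinpoint(camera, query): "location" ([row, column] in pixels: a listed point, or the origin of a listed thing).
The state is a dict: "time": time; "qpos": joint angles; "qvel": joint speeds; "joint_torque": joint torques, N m; "tool_pos": TCP position; "orientation": TCP orientation; "force": force on the tool from outside, world axes, zero at the start; "torque": the same for the moment, N m; "grip_width": opening from 0.0 (shut) to 1.0 (fully open); "grasp_force": force on a finger pad.
Only numpy, scipy, OpenCV 4.12 (cv2) and the standard library are available. Lean on these libraries where they do the work, as an engineer would, in place of code of your own. Each camera call takes 0.05 s, during which the arm holds its last target. There are 200 camera calls.

TASK

Put the two stew jars' own lids on them, each fully home in the jar's mouth and set down rather than dropped. Once both lids are on, push the cooker's start button (the larger round one) all the way in and let it come back out. Do not push the small cancel button, and leave everything else where it stands.

Things in the scene. Friction and masses are not known exactly. Their poses are not given: they have to be found in the camera images.
- cooker: White oval stew cooker, fixed, 388 mm wide (y), 224 mm deep, steel deck at z 175 mm. Origin: centre of its underside, x to its back, y to its left. At the foot of its front (-x) a black console 250 mm wide juts to x -164 mm; its panel slopes from z 36 mm up to z 82 mm at x -96 mm, under the deck's edge (x -112 mm), which bars a vertical gripper from the buttons.
- seat_big (a point): Where the large lid's origin is when fully home: on the axis of the large jar, 7 mm below its rim; z up. The fixed white ceramic jar stands in the cooker's deck, 124 mm across over the rim, mouth 112 mm across (3 mm clearance round the lid's plug), rim 187 mm above the worktop and 12 mm above the deck; it is the left one (y +82 mm on the cooker).
- seat_small (a point): Where the small lid's origin is when fully home: on the axis of the small jar, 7 mm below its rim; z up. The fixed white ceramic jar stands in the cooker's deck, 96 mm across over the rim, mouth 84 mm across (3 mm clearance round the lid's plug), rim 187 mm above the worktop and 12 mm above the deck; it is the right one (y -82 mm on the cooker).
- start (a joint): Travel of the start button: 0 out, 0.006 m fully in. Spring return; about 1.5 N starts it moving and 5 N holds it fully in.
- start_top (a point): Centre of the outer face of the start button: grey round cap 30 mm across, the larger of the two, on the panel's left (x -126, y +55, z 74 mm on the cooker). It stands 10 mm proud of the panel, 4 mm when fully in. z points out along the button's axis, 0.60 rad from vertical towards the cooker's front; y is the cooker's y. Moves with the button.
- cancel (a joint): Travel of the cancel button, 0 out to 0.006 m in. Must not be pushed.
- cancel_top (a point): Centre of the outer face of the cancel button: a grey round cap 18 mm across, 60 mm to the right of the start button on the same panel, also 10 mm proud. Axes as for start_top.
- lid_big: White ceramic lid lying right way up on the mat, loose. Plug underneath 106 mm across, 7 mm deep; flange 126 mm across (z 7 to 11 mm); low dome up to z 19 mm; central upright round knob 26 mm across from z 19 to 46 mm. Origin at the centre of the plug's underside, z up. About 0.26 kg. The largest of three lids; belongs to the large jar.
- lid_small: White ceramic lid lying right way up on the mat, loose. Plug underneath 78 mm across, 7 mm deep; flange 98 mm across (z 7 to 11 mm); low dome up to z 19 mm; central upright round knob 26 mm across from z 19 to 46 mm. Origin at the centre of the plug's underside, z up. About 0.16 kg. The middle one of three lids; belongs to the small jar.
- lid_cup: White ceramic lid lying right way up on the mat, loose. Plug underneath 54 mm across, 7 mm deep; flange 74 mm across (z 7 to 11 mm); low dome up to z 19 mm; central upright round knob 26 mm across from z 19 to 46 mm. Origin at the centre of the plug's underside, z up. About 0.1 kg. The smallest of the three lids; it belongs to the spare stew cup and stays where it is.
- mat: Flat black rubber drying mat, fixed, 340 mm (x) by 360 mm (y), 4 mm thick; origin at the centre of its underside. The lids and some washing-up lie on it. It lies to the robot's left; the cooker stands to the right, its front turned towards the mat.
- stew_cup: Bystander: white ceramic stew cup with a side handle (at its +y), 72 mm across, 78 mm high, on the mat. Origin at the centre of its underside.
- bowl: Bystander: blue ceramic rice bowl 110 mm across, 55 mm high, on the mat. Origin at the centre of its underside.
- flask: Bystander: upright steel vacuum flask with a black cap, 58 mm across, 200 mm high, on the mat among the lids. Origin at the centre of its underside.
- spoon: Bystander: steel spoon 150 mm long lying on the mat along its own x.
- spice: Bystander: glass spice jar with a black cap, 54 mm across, 85 mm high, on the worktop between the mat and the cooker, towards the robot. Origin at the centre of its underside.
Mind the look-alikes: they are no part of the job. What is shaped like the lid_big but turquoise is not meant.

How it is judged:
On the way, in this order (a step that is already met when the one before it is completed fails the run):
1. both lids home on their own jars, let go (horizontal distance between lid_big and seat_big below 0.006 m and z of lid_big in the frame of seat_big between -0.0025 and 0.0025 m and angle between each of lid_big, lid_small's own z axis and vertical below 0.06 rad and horizontal distance between lid_small and seat_small below 0.006 m and z of lid_small in the frame of seat_small between -0.0025 and 0.0025 m and contact force between the fingers and lid_big below 0.05 N and contact force between the fingers and lid_small below 0.05 N), for 0.2 s.
2. start button pushed fully in with both lids on (value of joint start above 0.0052 m and horizontal distance between lid_big and seat_big below 0.006 m and z of lid_big in the frame of seat_big between -0.0025 and 0.0025 m and angle between each of lid_big, lid_small's own z axis and vertical below 0.06 rad and horizontal distance between lid_small and seat_small below 0.006 m and z of lid_small in the frame of seat_small between -0.0025 and 0.0025 m), for 0.05 s.
At the end, for the whole second after the job is handed in: Each of the two lids home on its own jar (within 6 mm of its axis and 2.5 mm of its seated height, level within 0.06 rad), let go and at rest; start button, pushed past 5.2 of its 6 mm after both lids were on, out again within 1 mm, and cancel too (all of step 1 and value of joint each of start, cancel below 0.001 m and linear speed of each of lid_big, lid_small below 0.02 m/s); the robot touches nothing.
It fails at once if a bystander (spare cup and its lid, bowl, flask, spoon, spice jar) is shifted by more than 25 mm (distance of any of lid_cup, stew_cup, bowl, flask, spice, spoon from where it was at the start of the episode above 0.025 m).
It fails at once if an upright bystander is tipped by more than 0.5 rad (angle between any of lid_cup, stew_cup, bowl, flask, spice's own z axis and vertical above 0.5 rad).
It fails at once if the cancel button is pushed in by more than 2 mm (value of joint cancel above 0.002 m).
It fails at once if the start button is pushed in by more than half its travel before both lids are on (value of joint start above 0.003 m and not (horizontal distance between lid_big and seat_big below 0.006 m and z of lid_big in the frame of seat_big between -0.0025 and 0.0025 m and angle between each of lid_big, lid_small's own z axis and vertical below 0.06 rad and horizontal distance between lid_small and seat_small below 0.006 m and z of lid_small in the frame of seat_small between -0.0025 and 0.0025 m)).
It fails at once if a lid is dropped: moves faster than 0.5 m/s out of the fingers (a free fall of about 13 mm) ((linear speed of lid_big above 0.5 m/s and contact force between the fingers and lid_big below 0.05 N) or (linear speed of lid_small above 0.5 m/s and contact force between the fingers and lid_small below 0.05 N)).
It also fails if it takes over 67 s, if anything falls off the work surface, if the arm or the gripper's body presses on something with over 40 N, if the wrist force passes 120 N, or if a joint passes its speed limit or range.

## Working session

There is one attempt and no reset: what is moved stays moved. The work goes in short steps, Python scripts to look and compute and a tool call to move; the robot and the scene stay as the last step left them, time stands still between calls to the robot, and variables do not carry over. Pictures are saved under pics/ and viewed, at most 13 in all, crops included, and the job is handed in when it is done.

Besides the shell and the picture viewer there is one more tool, called after "Request:" as a command line: name --argument value ..., lists and objects as JSON in quotes. servo_tool: Moves the arm, as the interface text tells. Shift numbers are shares of 0.025 m and turn numbers shares of 6 degrees, none past 1 either way. Its arguments: {"type":"object","properties":{"increments":{"type":"string"},"squeeze":{"type":"number"}},"required":["increments"]}

```bash
mkdir -p pics; cat > h.py <<'E'
import numpy as np, cv2
from workcell import manip, vision, workorder, recognise, pinpoint
def cal(n):
    c=vision.get_calibration(n); K=np.array([[c['fx'],0,c['cx']],[0,c['fy'],c['cy']],[0,0,1.]])
    return K,np.array(c['rvec'],float).ravel(),np.array(c['tvec'],float).ravel()
def back(n,rc,z):
    K,r,t=cal(n); R=cv2.Rodrigues(r)[0]; o=-R.T@t
    d=R.T@np.linalg.inv(K)@np.array([rc[1],rc[0],1.]); return o+d*(z-o[2])/d[2]
def proj(n,p):
    K,r,t=cal(n); return cv2.projectPoints(np.array(p,float).reshape(-1,3),r,t,K,None)[0].reshape(-1,2)
E
python3 - <<'E'
from h import *
ims=[]
for n in('scene','side','wrist'):
    im=vision.get_image(n); cv2.imwrite(f'pics/{n}0.png',im); ims.append(im)
    for q,z in dict(lid_big=.004,lid_small=.004,lid_cup=.004,cooker=0,seat_big=.18,seat_small=.18,start_top=.074,cancel_top=.074,flask=.004,spice=0,bowl=.004,stew_cup=.004,spoon=.004).items():
        for d in pinpoint(n,q)[:3]:
            if d['score']>.2: print(n,q,round(d['score'],2),np.round(d['location']),np.round(back(n,d['location'],z),3))
cv2.imwrite('pics/a.png',cv2.resize(np.vstack(ims[:2]),(800,1200))[0:1200][:, :])
print(manip.observe())
E
```

```text
scene lid_big 0.88 [133. 321.] [0.272 0.385 0.004]
scene lid_big 0.87 [179. 334.] [0.49  0.345 0.004]
scene lid_small 0.94 [210. 284.] [0.563 0.131 0.004]
scene lid_small 0.55 [181. 333.] [0.496 0.34  0.004]
scene lid_cup 0.84 [221. 329.] [0.642 0.264 0.004]
scene lid_cup 0.49 [218. 373.] [0.676 0.41  0.004]
scene cooker 0.6 [231. 172.] [ 0.529 -0.249  0.   ]
scene seat_big 0.87 [224. 172.] [ 0.607 -0.229  0.18 ]
scene seat_small 0.96 [183. 156.] [ 0.454 -0.253  0.18 ]
scene start_top 0.45 [222. 216.] [ 0.576 -0.106  0.074]
scene flask 0.62 [183. 298.] [0.469 0.215 0.004]
scene spice 0.81 [200. 230.] [ 0.468 -0.036  0.   ]
scene bowl 0.93 [218. 373.] [0.673 0.411 0.004]
scene stew_cup 0.62 [259. 305.] [0.747 0.137 0.004]
scene spoon 0.79 [245. 352.] [0.746 0.302 0.004]
side lid_big 0.96 [359. 332.] [0.281 0.399 0.004]
side lid_big 0.61 [315. 236.] [0.494 0.354 0.004]
side lid_small 0.92 [239. 239.] [0.56  0.134 0.004]
side lid_cup 0.75 [272. 189.] [0.637 0.269 0.004]
side seat_big 0.69 [110. 263.] [ 0.599 -0.223  0.18 ]
side seat_small 0.55 [107. 263.] [ 0.603 -0.238  0.18 ]
side sta
[... 683 characters left out ...]
rray([ 0.01414606,  0.32099129, -0.07008829,  1.45053712,  0.0225857 ,
        1.37079636, -0.05690511]), 'qvel': array([-0.00175915, -0.00027096, -0.00089631, -0.00075894,  0.00052899,
        0.00052667,  0.00167285]), 'joint_torque': array([-1.72943573e-04, -4.91091406e+01, -4.03476711e-01, -3.12764096e+01,
       -6.38600229e-02,  3.37589637e-02,  2.43501074e-05]), 'tool_pos': array([ 6.50003734e-01, -5.75715503e-05,  2.22573427e-01]), 'orientation': array([7.07122795e-01, 7.07090767e-01, 6.78586252e-06, 3.19067911e-05]), 'force': array([ 0.86979549,  0.36883141, -0.19268902]), 'torque': array([ 0.01421607, -0.00375573,  0.00352611]), 'grasp_force': 0.0, 'grip_width': 0.9975285551147599}
```

View pics/scene0.png

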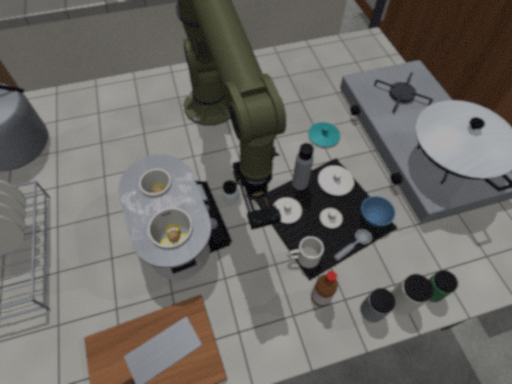

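View pics/side0.png

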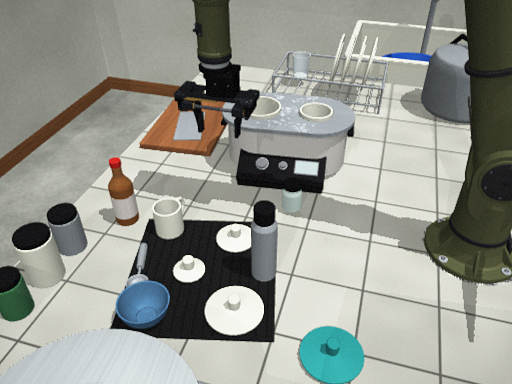

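Turquoise lid at scene (133,321) is the decoy. The white lid at (179,334) matches lid_big, since it is the largest white one. The white lids at (210,284) and (221,329) are lid_small and lid_cup. I'll confirm this in one enlarged crop and check the wrist camera geometry.

```bash
python3 - <<'E'
from h import *
s=cv2.imread('pics/scene0.png')[115:275,255:415]; w=cv2.imread('pics/wrist0.png')
cv2.imwrite('pics/crop.png',np.hstack([cv2.resize(s,(384,384),interpolation=3),cv2.resize(w,(416,312)) if 0 else cv2.copyMakeBorder(cv2.resize(w,(416,312)),0,72,0,0,0)]))
K,r,t=cal('wrist'); R=cv2.Rodrigues(r)[0]; print(K,-R.T@t,R)
E
```

```text
[[300.12822773   0.         253.158109  ]
 [  0.         300.12822773 189.1388377 ]
 [  0.           0.           1.        ]] [0.64903425 0.06764843 0.38379847] [[ 9.99999620e-01  4.81072306e-04  7.27048599e-04]
 [ 2.83123450e-04 -9.67969016e-01  2.51069522e-01]
 [ 8.24543110e-04 -2.51069220e-01 -9.67968784e-01]]
```

View pics/crop.png

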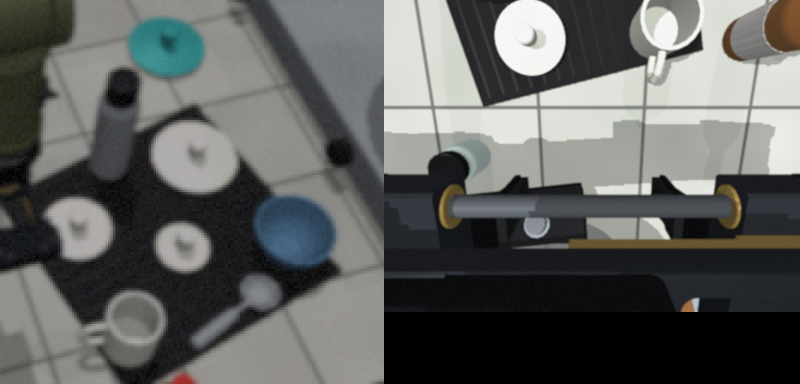

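Crop: the largest white lid (crop 195,155) is lid_big, the middle one (80,228) is lid_small, and the turquoise one (167,47) is the decoy. The wrist picture's upper half is free, with the spice jar at about (450,165). Next I'll look at the jars from above.

Request:
servo_tool --increments "-0.34 -0.6 0.8 0 0 0 1;-0.34 -0.95 0.8 0 0 0 1;-0.34 -0.95 0.8 0 0 0 1;-0.34 -0.95 0.8 0 0 0 1;-0.34 -0.95 0.8 0 0 0 1;-0.34 -0.95 0.8 0 0 0 1;-0.34 -0.95 0 0 0 0 1;-0.34 -0.95 0 0 0 0 1"

```text
time: 2.77
tool_pos: [0.5822, -0.1826, 0.3447]
orientation: [0.707, 0.707, 0.001, 0.002]
force: [0.4, -0.6, -0.3]
grip_width: 1.0
grasp_force: 0.0
```

Request:
servo_tool --increments "-0.34 -0.95 0 0 0 0 1;-0.34 -0.95 0 0 0 0 1;-0.34 -0.95 0 0 0 0 1;-0.34 -0.95 0 0 0 0 1;-0.34 -0.95 0 0 0 0 1;-0.34 -0.9 0 0 0 0 1;0 0 0 0 0 0 1;0 0 0 0 0 0 1"

```text
time: 3.43
tool_pos: [0.53, -0.3244, 0.3425]
orientation: [0.708, 0.706, -0.0, 0.0]
force: [0.7, 0.8, 0.9]
grip_width: 0.998
grasp_force: 0.0
```

```bash
python3 - <<'E'
from h import *
s=manip.observe();print(s['time'],s['tool_pos'],s['orientation'],s['force'])
im=vision.get_image('wrist'); cv2.imwrite('pics/w1.png',im)
for q,z in dict(seat_big=.18,seat_small=.18,start_top=.074,cancel_top=.074).items():
    for d in pinpoint('wrist',q)[:2]: print(q,round(d['score'],2),np.round(d['location'],1),np.round(back('wrist',d['location'],z),4))
E
```

```text
3.4333 [ 0.52999584 -0.32436271  0.34254404] [ 7.08406768e-01  7.05804369e-01 -1.93204352e-04  7.68618727e-05] [0.71888632 0.82298899 0.89817099]
seat_big 0.81 [ 88.1 334.7] [ 0.6144 -0.2305  0.18  ]
seat_small 0.89 [107.8 175.1] [ 0.4497 -0.2499  0.18  ]
```

View pics/w1.png

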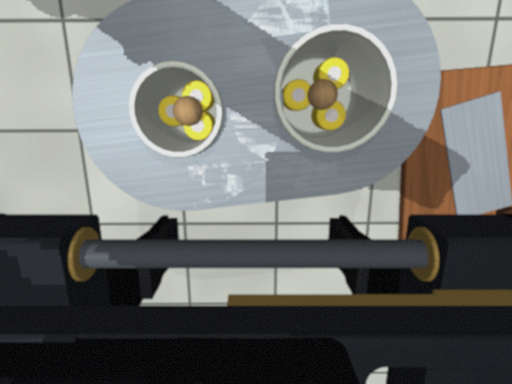

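The wrist picture shows both jar mouths clear, large at (88,336) and small at (108,176). I'll refine them with a ring fit, then plan the moves to the lids.

```bash
cat >> h.py <<'E'
def rect(im,c,z,half=.1,s=.0005):
    n=int(2*half/s)+1; a=(np.arange(n)*s-half); X,Y=np.meshgrid(c[0]+a,c[1]+a)
    p=proj('wrist',np.stack([X,Y,0*X+z],-1)).reshape(n,n,2).astype(np.float32)
    return cv2.remap(im,p[...,0],p[...,1],cv2.INTER_LINEAR)
def ringfit(im,c,z,ri,ro,half=.1,s=.0005,m=.005):
    """ring bright in ri..ro, darker outside (and inside if ri>0)"""
    g=rect(cv2.cvtColor(im,cv2.COLOR_BGR2GRAY),c,z,half,s).astype(np.float32)
    k=int((ro+m)/s)+1; y,x=np.mgrid[-k:k+1,-k:k+1]*s; r=np.hypot(x,y)
    pos=(r<=ro)&(r>=max(ri,ro-m)); neg=(r>ro)&(r<=ro+m)
    if ri>0: neg|=(r<ri)&(r>=ri-m)
    T=(pos/pos.sum()-neg/neg.sum()).astype(np.float32)
    q=cv2.filter2D(g,-1,T); q[:k]=q[-k:]=-1e3; q[:,:k]=q[:,-k:]=-1e3
    i=np.unravel_index(q.argmax(),q.shape); return np.array([c[0]-half+i[1]*s,c[1]-half+i[0]*s]),q.max()
E
python3 - <<'E'
from h import *
im=cv2.imread('pics/w1.png')
for z in(.185,.187):
  b=ringfit(im,(.6144,-.2305),z,.056,.062); s=ringfit(im,(.4497,-.2499),z,.042,.048)
  d=b[0]-s[0]; print(z,b,s,np.hypot(*d),np.arctan2(-d[0],d[1]))
E
```

```text
0.185 (array([ 0.6139, -0.233 ]), np.float32(57.94546)) (array([ 0.4507, -0.2524]), np.float32(58.163383)) 0.16434901885925574 -1.4524789947317445
0.187 (array([ 0.6134, -0.233 ]), np.float32(53.9535)) (array([ 0.4512, -0.2524]), np.float32(55.57195)) 0.16335605284163782 -1.4517563922963723
```

Request:
servo_tool --increments "0.1 0.6 0 0 0 0 1;0.1 1 0 0 0 0 1;0.1 1 0 0 0 0 1;0.1 1 0 0 0 0 1;0.1 1 0 0 0 0 1;0.1 1 0 0 0 0 1;0.1 1 0 0 0 0 1;0.1 1 0 0 0 0 0.6"

```text
time: 4.35
tool_pos: [0.5512, -0.1302, 0.3428]
orientation: [0.706, 0.708, 0.0, 0.0]
force: [0.2, -1.0, -0.0]
grip_width: 0.972
grasp_force: 0.0
```

Request:
servo_tool --increments "0.1 1 0 0 0 0 0.6;0.1 1 -0.6 0 0 0 0.6;0.1 1 -0.6 0 0 0 0.6;0.1 1 -0.6 0 0 0 0.6;0 1 -0.6 0 0 0 0.6;0 1 -0.6 0 0 0 0.6;0 0.4 -0.6 0 0 0 0.6;0 0 -0.6 0 0 0 0.6"

```text
time: 5.02
tool_pos: [0.5606, 0.0331, 0.2371]
orientation: [0.704, 0.71, 0.001, -0.001]
force: [-0.8, 0.4, -0.5]
grip_width: 0.605
grasp_force: 0.0
```

Request:
servo_tool --increments "0 0 0 0 0 0 0.6;0 0 0 0 0 0 0.6"

```text
time: 5.18
tool_pos: [0.5605, 0.0279, 0.2372]
orientation: [0.707, 0.708, -0.001, -0.0]
force: [-0.4, -0.5, 0.2]
grip_width: 0.602
grasp_force: 0.0
```

```bash
python3 - <<'E'
from h import *
s=manip.observe();print(s['time'],s['tool_pos'],s['orientation'],s['force'])
im=vision.get_image('wrist'); cv2.imwrite('pics/w2.png',im)
for q,z in dict(lid_small=.004,lid_big=.004,lid_cup=.004,flask=.004).items():
    for d in pinpoint('wrist',q)[:2]: print(q,round(d['score'],2),np.round(d['location'],1),np.round(back('wrist',d['location'],z),4))
for z in(.013,.015): print(ringfit(im,(.562,.134),z,0,.049))
E
```

```text
5.1833 [0.56050769 0.02792983 0.23718534] [ 7.06678724e-01  7.07534206e-01 -6.37124149e-04 -3.50543481e-04] [-0.42443827 -0.49739188  0.17349189]
flask 0.58 [ 65.3 401.8] [0.7448 0.1495 0.004 ]
(array([0.5675, 0.1375]), np.float32(163.14497))
(array([0.5675, 0.1375]), np.float32(168.69852))
```

View pics/w2.png

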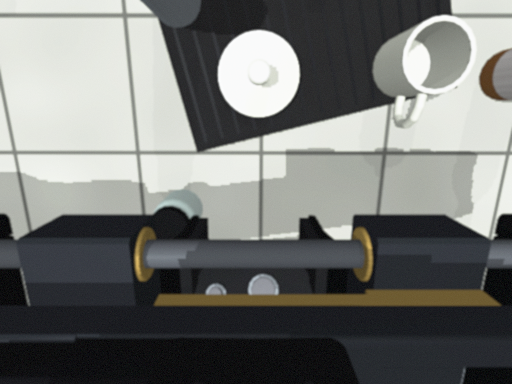

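The small lid is at (72,259) and fits at (0.5675, 0.1375). I'll move above it with a 12° turn away from the flask, then go down.

Request:
servo_tool --increments "0.06 0.88 0 0 0 1 0.6;0.06 0.88 0 0 0 1 0.6;0.06 0.88 0 0 0 0 0.6;0.06 0.88 -0.4 0 0 0 0.6;0.04 0.86 -1 0 0 0 0.6;0 0 -1 0 0 0 0.6;0 0 -1 0 0 0 0.6;0 0 -1 0 0 0 0.6"

```text
time: 6.1
tool_pos: [0.5686, 0.1373, 0.1274]
orientation: [0.629, 0.777, 0.001, 0.001]
force: [0.3, -0.5, 0.4]
grip_width: 0.603
grasp_force: 0.0
```

Request:
servo_tool --increments "0 0 -1 0 0 0 0.6;0 0 -1 0 0 0 0.6;0 0 -0.7 0 0 0 0.6;0 0 0 0 0 0 0.6;0 0 0 0 0 0 0.6"

```text
time: 6.52
tool_pos: [0.5679, 0.1366, 0.06]
orientation: [0.63, 0.777, -0.0, -0.0]
force: [0.9, -0.4, 0.4]
grip_width: 0.596
grasp_force: 0.0
```

Request:
servo_tool --increments "0 0.02 -0.7 0 0 0 0.6;0 0 -0.6 0 0 0 0.6;0 0 0 0 0 0 0.6;0 0 0 0 0 0 0.25;0 0 0 0 0 0 0.15;0 0 0 0 0 0 0;0 0 0 0 0 0 0;0 0 0 0 0 0 0" --squeeze 25

```text
time: 7.18
tool_pos: [0.5683, 0.1375, 0.0285]
orientation: [0.629, 0.777, 0.0, 0.0]
force: [-1.5, -0.3, 0.3]
grip_width: 0.31
grasp_force: 0.8
```

Request:
servo_tool --increments "0 0 0 0 0 0 0;0 0 0 0 0 0 0;0 0 0.4 0 0 0 0;0 0 0.8 0 0 0 0;0 0 0 0 0 0 0"

```text
time: 7.6
tool_pos: [0.5703, 0.1382, 0.0608]
orientation: [0.629, 0.777, 0.002, 0.002]
force: [1.9, 0.8, -1.4]
grip_width: 0.288
grasp_force: 25.0
```

Request:
servo_tool --increments "0 0 0.5 0 0 0 0;0 0 1 0 0 0 0;0 0 1 0 0 0 0;0 0 1 0 0 0 0;0 0 1 0 0 0 0;-0.3 -0.5 1 0 0 0 0;-0.3 -0.9 1 0 0 0 0;-0.3 -0.9 1 0 0 0 0"

```text
time: 8.27
tool_pos: [0.5446, 0.0803, 0.2459]
orientation: [0.628, 0.778, -0.0, -0.0]
force: [0.1, -1.2, -2.1]
grip_width: 0.288
grasp_force: 25.0
```

Request:
servo_tool --increments "-0.35 -1 0 0 0 0 0;-0.35 -1 0 0 0 0 0;-0.35 -1 0 0 0 0 0;-0.35 -1 0 0 0 0 0;-0.35 -1 0 0 0 0 0;-0.35 -1 0 0 0 0 0;-0.35 -1 0 0 0 0 0;-0.35 -1 0 0 0 0 0"

```text
time: 8.93
tool_pos: [0.4745, -0.1211, 0.2449]
orientation: [0.629, 0.777, -0.0, -0.0]
force: [0.2, -0.1, -1.2]
grip_width: 0.29
grasp_force: 25.0
```

Request:
servo_tool --increments "-0.2 -1 0 0 0 0 0;-0.2 -1 0 0 0 0 0;-0.2 -1 0 0 0 0 0;-0.2 -1 0 0 0 0 0;-0.2 -0.8 0 0 0 0 0;-0.07 -0.5 0 0 0 0 0;0 0 0 0 0 0 0;0 0 0 0 0 0 0"

```text
time: 9.6
tool_pos: [0.4488, -0.2519, 0.2448]
orientation: [0.63, 0.777, 0.0, -0.0]
force: [1.5, 0.8, -1.6]
grip_width: 0.296
grasp_force: 25.0
```

Request:
servo_tool --increments "0.09 -0.02 -0.4 0 0 0 0;0 0 -0.6 0 0 0 0;0 0 -0.2 0 0 0 0;0 0 0 0 0 0 0;0 0 0 0 0 0 0"

```text
time: 10.02
tool_pos: [0.4512, -0.2519, 0.2147]
orientation: [0.629, 0.778, -0.0, -0.0]
force: [0.0, -1.0, -1.5]
grip_width: 0.29
grasp_force: 25.0
```

Request:
servo_tool --increments "0 0 -0.12 0 0 0 0;0 0 -0.12 0 0 0 0;0 0 0 0 0 0 0;0 0 0 0 0 0 0"

```text
time: 10.35
tool_pos: [0.4512, -0.2532, 0.2094]
orientation: [0.629, 0.777, 0.0, 0.0]
force: [-0.5, 0.5, -1.1]
grip_width: 0.287
grasp_force: 25.0
```

Request:
servo_tool --increments "0 0 -0.1 0 0 0 0;0 0 -0.1 0 0 0 0;0 0 0 0 0 0 0"

```text
time: 10.6
tool_pos: [0.4515, -0.2548, 0.2066]
orientation: [0.63, 0.777, -0.0, 0.002]
force: [-2.5, -1.7, 8.8]
grip_width: 0.294
grasp_force: 25.0
```

Request:
servo_tool --increments "0 0 -0.06 0 0 0 0;0 0 0 0 0 0 0;0 0 0 0 0 0 0"

```text
time: 10.85
tool_pos: [0.4515, -0.2548, 0.2065]
orientation: [0.63, 0.777, -0.0, 0.002]
force: [-4.5, 0.3, 15.1]
grip_width: 0.287
grasp_force: 25.0
```

Request:
servo_tool --increments "-0.04 -0.04 0 0 0 0 0;-0.04 -0.04 0 0 0 0 0;0 0 0 0 0 0 0"

```text
time: 11.1
tool_pos: [0.4505, -0.2553, 0.2045]
orientation: [0.629, 0.777, 0.001, 0.002]
force: [-0.1, 0.9, 7.9]
grip_width: 0.29
grasp_force: 25.0
```

```bash
python3 - <<'E'
from h import *
s=manip.observe();print(s['time'],s['tool_pos'],s['orientation'],s['force'],s['torque'])
a=vision.get_image('side');b=vision.get_image('scene')
cv2.imwrite('pics/c1.png',np.hstack([cv2.resize(a[60:160,200:380],(400,222),interpolation=2),cv2.resize(b[140:260,110:230],(400,400),interpolation=2)[:222]]))
cv2.imwrite('pics/c1.png',np.vstack([cv2.resize(a[70:150,240:370],(640,394),interpolation=2)]))
E
```

```text
11.1 [ 0.45052652 -0.25526069  0.20449495] [0.62915668 0.77727538 0.00089371 0.00201568] [-0.06858437  0.87964055  7.90571247] [-0.01542708 -0.01259488  0.01933132]
```

View pics/c1.png

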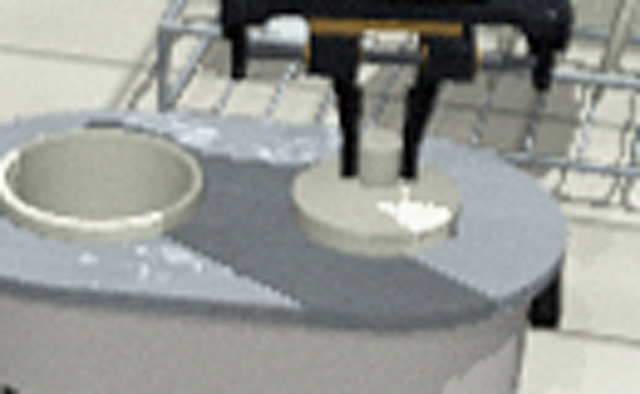

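z reached the seated value (0.2045), and the picture shows the lid flush on the small jar with its knob at (380,160). I'll release, then look from above with the same view as before.

Request:
servo_tool --increments "0 0 -0.03 0 0 0 0;0 0 0 0 0 0 0.35;0 0 0.02 0 0 0 0.5;0 0 0 0 0 0 0.6;0 0 0.2 0 0 0 0.6;0 0 0.6 0 0 0 0.6;0 0 1 0 0 0 0.6;0 0 1 0 0 0 0.6"

```text
time: 11.87
tool_pos: [0.4482, -0.2547, 0.2722]
orientation: [0.629, 0.777, -0.0, -0.001]
force: [0.6, 0.2, -0.2]
grip_width: 0.59
grasp_force: 0.0
```

Request:
servo_tool --increments "0.6 -0.5 1 0 0 -1 0.6;1 -0.9 1 0 0 -1 0.6;1 -0.9 0.6 0 0 0 0.6;0.6 -0.5 0 0 0 0 0.6;0 0 0 0 0 0 0.6;0 0 0 0 0 0 0.6"

```text
time: 12.37
tool_pos: [0.5289, -0.3252, 0.3359]
orientation: [0.707, 0.707, -0.001, -0.001]
force: [-0.7, 0.1, -0.5]
grip_width: 0.601
grasp_force: 0.0
```

```bash
python3 - <<'E'
from h import *
s=manip.observe();print(s['time'],s['tool_pos'],s['orientation'])
im=vision.get_image('wrist'); cv2.imwrite('pics/w3.png',im)
for z in(.187,.191): print(z,ringfit(im,(.45,-.254),z,0,.049), ringfit(im,(.6136,-.233),z,.056,.062))
cv2.imwrite('pics/w3c.png',im)
E
```

```text
12.3667 [ 0.5289271  -0.32519102  0.33588328] [ 7.07309271e-01  7.06903110e-01 -5.32423573e-04 -1.14194900e-03]
0.187 (array([ 0.448 , -0.2535]), np.float32(47.69636)) (array([ 0.6116, -0.2365]), np.float32(54.984974))
0.191 (array([ 0.4485, -0.2535]), np.float32(47.725147)) (array([ 0.6101, -0.2365]), np.float32(42.46442))
```

View pics/w3.png

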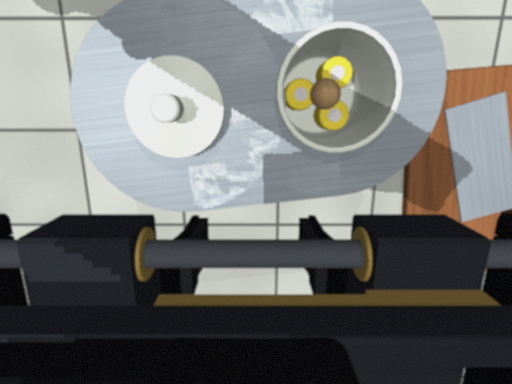

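The small lid sits concentric at (107,175) and the large jar's mouth is clear. Next I'll move to the view of lid_big.

Request:
servo_tool --increments "-0.06 0.6 0 0 0 0 0.6;-0.06 1 0 0 0 0 0.6;-0.06 1 0 0 0 0 0.6;-0.06 1 0 0 0 0 0.6;-0.06 1 0 0 0 0 0.6;-0.06 1 0 0 0 0 0.6;-0.06 1 0 0 0 0 0.6;-0.06 1 0 0 0 0 0.6"

```text
time: 13.08
tool_pos: [0.5153, -0.1318, 0.3376]
orientation: [0.707, 0.708, 0.0, 0.0]
force: [0.6, 0.7, 0.1]
grip_width: 0.599
grasp_force: 0.0
```

Request:
servo_tool --increments "-0.06 1 0 0 0 0 0.6;-0.06 1 0 0 0 0 0.6;-0.06 1 0 0 0 0 0.6;-0.06 1 0 0 0 0 0.6;-0.06 1 0 0 0 0 0.6;-0.06 1 0 0 0 0 0.6;-0.06 1 0 0 0 0 0.6;-0.06 1 0 0 0 0 0.6"

```text
time: 13.75
tool_pos: [0.5026, 0.0675, 0.3375]
orientation: [0.707, 0.708, -0.0, 0.0]
force: [0.2, 0.4, 0.3]
grip_width: 0.599
grasp_force: 0.0
```

Request:
servo_tool --increments "-0.06 1 -0.4 0 0 0 0.6;-0.06 1 -0.4 0 0 0 0.6;-0.06 1 -0.4 0 0 0 0.6;-0.06 1 -0.4 0 0 0 0.6;-0.06 1 -0.4 0 0 0 0.6;-0.06 1 -0.4 0 0 0 0.6;0 0.8 -0.4 0 0 0 0.6;0 0 0 0 0 0 0.6"

```text
time: 14.42
tool_pos: [0.4912, 0.2407, 0.2652]
orientation: [0.704, 0.71, -0.001, -0.001]
force: [-1.1, 0.1, 0.8]
grip_width: 0.6
grasp_force: 0.0
```

Request:
servo_tool --increments "0 0 0 0 0 0 0.6;0 0 0 0 0 0 0.6"

```text
time: 14.58
tool_pos: [0.495, 0.2346, 0.2677]
orientation: [0.707, 0.707, -0.0, 0.001]
force: [0.7, -0.3, -0.2]
grip_width: 0.6
grasp_force: 0.0
```

```bash
python3 - <<'E'
from h import *
s=manip.observe();print(s['time'],s['tool_pos'],s['orientation'],s['force'])
im=vision.get_image('wrist'); cv2.imwrite('pics/w4.png',im)
for q,z in dict(lid_big=.004,flask=.004).items():
    for d in pinpoint('wrist',q)[:2]: print(q,round(d['score'],2),np.round(d['location'],1),np.round(back('wrist',d['location'],z),4))
for z in(.013,.015): print(ringfit(im,(.495,.35),z,0,.063,half=.12))
E
```

```text
14.5833 [0.49501273 0.2345914  0.26770538] [ 7.06994960e-01  7.07218232e-01 -1.12321521e-04  6.96824494e-04] [ 0.68636267 -0.33197077 -0.15965501]
lid_big 0.74 [43.1 90. ] [0.284  0.3874 0.004 ]
lid_big 0.57 [ 77.4 254.9] [0.4981 0.3453 0.004 ]
flask 0.79 [168.6 235.2] [0.47   0.2218 0.004 ]
flask 0.26 [113.1 437.2] [0.749  0.2988 0.004 ]
(array([0.4995, 0.346 ]), np.float32(153.91074))
(array([0.4995, 0.346 ]), np.float32(156.67973))
```

View pics/w4.png

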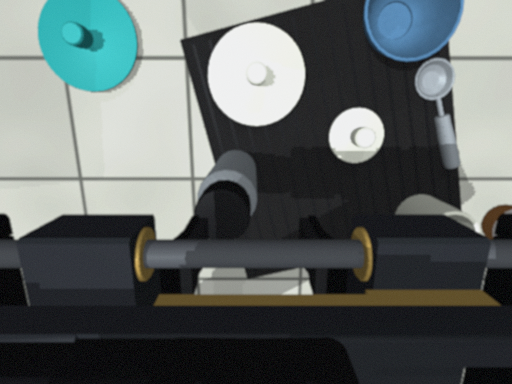

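The white large lid is at (74,257), the turquoise decoy at (45,85), the flask at (200,225) and the cup lid at (136,357). The target is (0.4995, 0.346).

Request:
servo_tool --increments "0.06 0.9 0 0 0 0 0.6;0.06 0.9 0 0 0 0 0.6;0.06 0.9 0 0 0 0 0.6;0 0.9 0 0 0 0 0.6;0 0.86 -0.5 0 0 0 0.6;0 0 -1 0 0 0 0.6;0 0 -1 0 0 0 0.6;0 0 -1 0 0 0 0.6"

```text
time: 15.4
tool_pos: [0.5009, 0.3463, 0.1793]
orientation: [0.707, 0.707, 0.001, 0.0]
force: [-0.8, -0.0, -0.1]
grip_width: 0.601
grasp_force: 0.0
```

Request:
servo_tool --increments "0 0 -1 0 0 0 0.6;0 0 -1 0 0 0 0.6;0 0 -1 0 0 0 0.6;0 0 -1 0 0 0 0.6;0 0 -0.5 0 0 0 0.6;0 0 0 0 0 0 0.6;0 0 0 0 0 0 0.6"

```text
time: 15.98
tool_pos: [0.5008, 0.3462, 0.0675]
orientation: [0.707, 0.707, -0.0, 0.0]
force: [-0.1, 0.0, 0.4]
grip_width: 0.602
grasp_force: 0.0
```

Request:
servo_tool --increments "-0.04 0 -0.8 0 0 0 0.6;0 0 -0.76 0 0 0 0.6;0 0 0 0 0 0 0.6;0 0 0 0 0 0 0.3;0 0 0 0 0 0 0;0 0 0 0 0 0 0;0 0 0 0 0 0 0;0 0 0 0 0 0 0" --squeeze 35

```text
time: 16.65
tool_pos: [0.4998, 0.3471, 0.0293]
orientation: [0.707, 0.707, 0.001, 0.0]
force: [-2.1, 0.2, 0.3]
grip_width: 0.308
grasp_force: 0.7
```

Request:
servo_tool --increments "0 0 0 0 0 0 0;0 0 0 0 0 0 0;0 0 0.4 0 0 0 0;0 0 0.8 0 0 0 0;0 0 0 0 0 0 0"

```text
time: 17.07
tool_pos: [0.501, 0.3479, 0.0613]
orientation: [0.707, 0.707, 0.002, 0.001]
force: [0.8, 0.6, -0.8]
grip_width: 0.292
grasp_force: 35.0
```

Request:
servo_tool --increments "0 0 0.5 0 0 0 0;0 0 1 0 0 0 0;0 0 1 0 0 0 0;0 0 1 0 0 0 0;0 0 1 0 0 0 0;0 0 1 0 0 0 0;0.2 0 1 0 0 0 0;0.3 -0.3 1 0 0 0 0"

```text
time: 17.73
tool_pos: [0.5101, 0.3407, 0.2466]
orientation: [0.706, 0.708, -0.0, -0.001]
force: [1.4, 0.2, -3.1]
grip_width: 0.288
grasp_force: 35.0
```

Request:
servo_tool --increments "0.4 -0.8 0.6 0 0 0 0;0.4 -1 0.4 0 0 0 0;0.4 -1 0 0 0 0 0;0.4 -1 0 0 0 0 0;0.4 -1 0 0 0 0 0;0.4 -1 0 0 0 0 0;0.4 -1 0 0 0 0 0;0.4 -1 0 0 0 0 0"

```text
time: 18.4
tool_pos: [0.5917, 0.1427, 0.2702]
orientation: [0.707, 0.707, -0.001, -0.0]
force: [1.1, 0.4, -2.0]
grip_width: 0.284
grasp_force: 35.0
```

Request:
servo_tool --increments "0.4 -1 0 0 0 0 0;0.34 -1 0 0 0 0 0;0 -1 0 0 0 0 0;0 -1 0 0 0 0 0;0 -1 0 0 0 0 0;0 -1 0 0 0 0 0;0 -1 0 0 0 0 0;0 -1 0 0 0 0 0"

```text
time: 19.07
tool_pos: [0.6097, -0.0571, 0.2701]
orientation: [0.707, 0.707, -0.0, -0.001]
force: [-0.7, -0.3, -2.9]
grip_width: 0.288
grasp_force: 35.0
```

Request:
servo_tool --increments "0 -1 0 0 0 0 0;0 -1 0 0 0 0 0;0 -1 0 0 0 0 0;0 -1 0 0 0 0 0;0 -1 0 0 0 0 0;0 -0.6 0 0 0 0 0;0 0 0 0 0 0 0;0 0 0 0 0 0 0"

```text
time: 19.73
tool_pos: [0.61, -0.1963, 0.2701]
orientation: [0.708, 0.707, -0.0, -0.001]
force: [-0.1, 0.3, -3.2]
grip_width: 0.288
grasp_force: 35.0
```

Request:
servo_tool --increments "0.04 -0.8 0 0 0 0 0;0.04 -0.79 -0.5 0 0 0 0;0 0 -1 0 0 0 0;0 0 -0.5 0 0 0 0;0 0 -0.2 0 0 0 0;0 0 0 0 0 0 0;0 0 0 0 0 0 0"

```text
time: 20.32
tool_pos: [0.6131, -0.2337, 0.2162]
orientation: [0.706, 0.708, 0.001, -0.0]
force: [-0.2, -0.2, -2.7]
grip_width: 0.286
grasp_force: 35.0
```

Request:
servo_tool --increments "0 0 -0.1 0 0 0 0;0 0 -0.1 0 0 0 0;0 0 0 0 0 0 0;0 0 0 0 0 0 0"

```text
time: 20.65
tool_pos: [0.6125, -0.2356, 0.2111]
orientation: [0.707, 0.707, 0.0, 0.0]
force: [0.4, 0.6, -1.4]
grip_width: 0.289
grasp_force: 35.0
```

Request:
servo_tool --increments "0 0 -0.1 0 0 0 0;0 0 -0.1 0 0 0 0;0 0 0 0 0 0 0;0 0 0 0 0 0 0"

```text
time: 20.98
tool_pos: [0.6125, -0.2358, 0.2056]
orientation: [0.707, 0.707, 0.0, 0.0]
force: [0.7, -0.3, -1.9]
grip_width: 0.29
grasp_force: 35.0
```

Request:
servo_tool --increments "0 0 -0.05 0 0 0 0;0 0 0 0 0 0 0;0 0 0 0 0 0 0"

```text
time: 21.23
tool_pos: [0.6125, -0.2358, 0.2055]
orientation: [0.707, 0.707, 0.0, 0.001]
force: [-1.8, 0.1, 3.6]
grip_width: 0.289
grasp_force: 35.0
```

Request:
servo_tool --increments "0 0 -0.05 0 0 0 0;0 0 0 0 0 0 0;0 0 0 0 0 0 0"

```text
time: 21.48
tool_pos: [0.6126, -0.2358, 0.2054]
orientation: [0.707, 0.707, 0.0, 0.001]
force: [-2.5, 0.8, 8.3]
grip_width: 0.291
grasp_force: 35.0
```

The lid stops firmly at the seated height with no sideways push. I'll release and rise, then look.

Request:
servo_tool --increments "0 0 0 0 0 0 0.35;0 0 0 0 0 0 0.5;0 0 0.03 0 0 0 0.6;0 0 0.2 0 0 0 0.6;0 0 0.6 0 0 0 0.6;0 0 1 0 0 0 0.6;0 0 1 0 0 0 0.6;0 0 1 0 0 0 0.6"

```text
time: 22.15
tool_pos: [0.6122, -0.2355, 0.2997]
orientation: [0.707, 0.707, -0.0, -0.0]
force: [0.6, -0.1, 0.3]
grip_width: 0.597
grasp_force: 0.0
```

Request:
servo_tool --increments "-0.6 -0.7 0.5 0 0 0 0;-1 -1 0.5 0 0 0 0;-1 -1 0.4 0 0 0 0;-0.7 -0.8 0 0 0 0 0;0 0 0 0 0 0 0;0 0 0 0 0 0 0"

```text
time: 22.65
tool_pos: [0.5285, -0.3252, 0.3345]
orientation: [0.709, 0.706, -0.0, 0.0]
force: [0.2, 1.4, -0.8]
grip_width: 0.23
grasp_force: 0.0
```

```bash
python3 - <<'E'
from h import *
s=manip.observe();print(s['time'],s['tool_pos'],s['orientation'])
im=vision.get_image('wrist'); cv2.imwrite('pics/w5.png',im); a=vision.get_image('side'); cv2.imwrite('pics/s5.png',a)
z=.191; b,_=ringfit(im,(.612,-.236),z,0,.063,half=.12); c,_=ringfit(im,(.449,-.2545),z,0,.049); d=b-c; print(b,c,np.hypot(*d),np.arctan2(-d[0],d[1]))
for n in('side','scene'):
  if n=='scene': vision.get_image(n)
  for q in('start_top','cancel_top'):
    for e in pinpoint(n,q)[:2]: print(n,q,round(e['score'],2),np.round(e['location'],1),np.round(back(n,e['location'],.074),4))
cv2.imwrite('pics/v5.png',np.hstack([im[:300,:400],cv2.resize(a[80:200,220:373],(383,300),interpolation=2)]))
E
```

```text
22.65 [ 0.52852051 -0.32523399  0.33446874] [ 7.08644959e-01  7.05565080e-01 -5.12420895e-05  4.88118525e-04]
[ 0.613 -0.232] [ 0.451  -0.2515] 0.16316939051182366 -1.4510023040421407
side start_top 0.59 [162.8 260.7] [ 0.5728 -0.1097  0.074 ]
side cancel_top 0.47 [167.2 278.9] [ 0.5178 -0.1031  0.074 ]
scene start_top 0.41 [221.8 212.9] [ 0.5744 -0.1143  0.074 ]
```

View pics/v5.png

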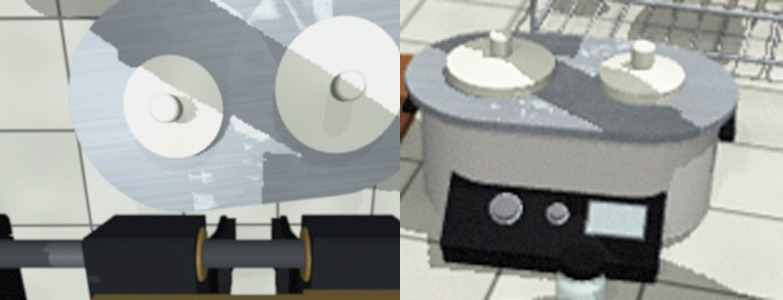

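Both lids are home; their spacing measures 163 mm against 164 mm nominal. The start button is the larger cap, left, at crop (505,208), and cancel is at (557,213). From the lids the button works out at about (0.570, -0.114, 0.074). Next I'll go round to the front and tilt.

Request:
servo_tool --increments "0.14 0.6 0 0 0 0.57 0;0.14 1 0 0 0 0.57 0;0.14 1 0 0 0 0 0;0.14 1 0 0 0 0 0;0.14 1 0 0 0 0 0;0.14 1 0 0 0 0 0;0.14 1 0 0 0 0 0;0.14 1 0 0 0 0 0"

```text
time: 23.67
tool_pos: [0.558, -0.1293, 0.3341]
orientation: [0.662, 0.749, 0.0, -0.0]
force: [0.4, -0.2, 0.5]
grip_width: 0.006
grasp_force: 0.0
```

Request:
servo_tool --increments "0 1 0 0 0 0 0;0 1 0 -0.94 -0.11 0 0;0 1 -0.5 -0.94 -0.11 0 0;0 1 -0.6 -0.94 -0.11 0 0;0 1 -0.7 -0.94 -0.11 0 0;0 0.3 -0.8 -0.94 -0.11 0 0;0 0 -0.8 -0.94 -0.11 0 0;0 0 -0.4 -0.05 -0.01 0 0"

```text
time: 24.33
tool_pos: [0.5552, 0.0072, 0.2339]
orientation: [0.628, 0.72, -0.198, 0.22]
force: [-0.4, 1.2, -1.5]
grip_width: 0.008
grasp_force: 0.0
```

Request:
servo_tool --increments "0 0 0 0 0 0 0;0 0 0 0 0 0 0"

```text
time: 24.5
tool_pos: [0.5579, -0.0013, 0.2395]
orientation: [0.634, 0.715, -0.196, 0.22]
force: [1.1, -0.5, 0.9]
grip_width: 0.011
grasp_force: 0.0
```

```bash
cat > b.py <<'E'
from h import *
from scipy.spatial.transform import Rotation as Ro
s=manip.observe(); R=Ro.from_quat(s['orientation']).as_matrix(); yaw=-1.4515; c,q=np.cos(yaw),np.sin(yaw)
n=np.array([-np.sin(.6)*c,-np.sin(.6)*q,np.cos(.6)]); B=np.array([.5701,-.1141,.074])
cy=np.array([-q,c,0]); T=np.column_stack([np.cross(cy,-n),cy,-n]); d=s['tool_pos']-B
print(s['time'],s['tool_pos'],s['force'],'q',np.round(s['qpos'],2)); print('n',n,'along',d@n,'lat',d-(d@n)*n,'shift rows to line',-(d-(d@n)*n)/.025,'rot rows',Ro.from_matrix(T@R.T).as_rotvec(degrees=True)/6,'y.cy',R[:,1]@cy)
E
python3 b.py
```

```text
24.5 [ 0.55790512 -0.00127833  0.2394771 ] [ 1.12846068 -0.54409364  0.90824223] q [-0.12  0.2  -0.33  1.7   0.63  1.49 -0.46]
n [-0.06720011  0.56062935  0.82533561] along 0.20064477958118848 lat [ 0.00128847  0.00033431 -0.00012218] shift rows to line [-0.05153893 -0.01337259  0.00488728] rot rows [-0.00773276 -0.0159546   0.00962629] y.cy 0.9999982711823652
```

Request:
servo_tool --increments "0.02 -0.57 -0.82 0 0 0 0;0.06 -0.56 -0.82 0 0 0 0;0.07 -0.56 -0.83 0 0 0 0;0.07 -0.56 -0.83 0 0 0 0;0.07 -0.56 -0.83 0 0 0 0;0.07 -0.56 -0.83 0 0 0 0;0.05 -0.45 -0.66 0 0 0 0;0 0 0 0 0 0 0"

```text
time: 25.17
tool_pos: [0.5667, -0.1025, 0.0981]
orientation: [0.637, 0.712, -0.199, 0.22]
force: [-0.7, -0.2, 0.0]
grip_width: 0.004
grasp_force: 0.0
```

Request:
servo_tool --increments "0 0 0 0 0 0 0;0 0 0 0 0 0 0"

```text
time: 25.33
tool_pos: [0.5697, -0.0965, 0.101]
orientation: [0.635, 0.714, -0.195, 0.222]
force: [0.4, 0.5, -0.0]
grip_width: 0.002
grasp_force: 0.0
```

```bash
python3 b.py; python3 - <<'E'
from h import *
a=vision.get_image('side'); b=vision.get_image('scene')
cv2.imwrite('pics/p6.png',np.hstack([cv2.resize(a[90:210,215:335],(400,400),interpolation=2),cv2.resize(b[170:270,170:270],(400,400),interpolation=2)]))
E
```

```text
25.3333 [ 0.56971278 -0.09646105  0.10101793] [ 0.44962212  0.51091253 -0.01795732] q [-0.03  0.3  -0.25  1.88  0.73  1.19 -0.51]
n [-0.06720011  0.56062935  0.82533561] along 0.03221379994370223 lat [ 0.00177755 -0.00042105  0.00043074] shift rows to line [-0.07110206  0.0168419  -0.01722951] rot rows [-0.0086292   0.02905823  0.02053595] y.cy 0.9999927926685835
```

View pics/p6.png

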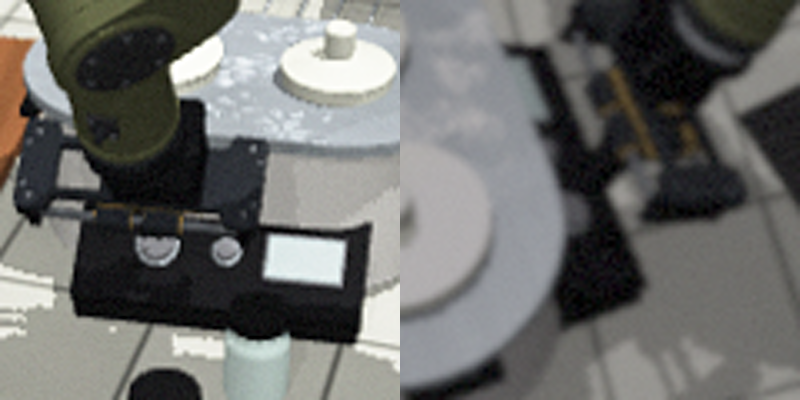

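The fingers line up over the start button at (157,245), and cancel at (227,250) is clear. I'll press in steps.

Request:
servo_tool --increments "0.04 -0.5 -0.75 0 0 0 0;0 -0.05 -0.07 0 0 0 0;0.01 -0.06 -0.08 0 0 0 0;0 0 0 0 0 0 0;0 0 0 0 0 0 0"

```text
time: 25.85
tool_pos: [0.5699, -0.1107, 0.0767]
orientation: [0.634, 0.715, -0.196, 0.221]
force: [0.3, -0.3, 0.7]
grip_width: 0.005
grasp_force: 0.0
```

Request:
servo_tool --increments "0.01 -0.07 -0.1 0 0 0 0;0 0 0 0 0 0 0;0.01 -0.07 -0.1 0 0 0 0;0 0 0 0 0 0 0;0.01 -0.07 -0.1 0 0 0 0;0 0 0 0 0 0 0"

```text
time: 26.35
tool_pos: [0.5705, -0.1162, 0.0686]
orientation: [0.634, 0.715, -0.196, 0.221]
force: [-0.5, 3.4, 4.2]
grip_width: 0.003
grasp_force: 2.4
```

```bash
python3 b.py
```

```text
26.35 [ 0.57047397 -0.11623984  0.0686473 ] [-0.54046592  3.35846655  4.2116171 ] q [-0.01  0.34 -0.23  1.91  0.76  1.12 -0.53]
n [-0.06720011  0.56062935  0.82533561] along -0.005642565781447452 lat [-5.21044948e-06  1.02354454e-03 -6.95691840e-04] shift rows to line [ 0.00020842 -0.04094178  0.02782767] rot rows [-0.00074093 -0.00530018 -0.00234843] y.cy 0.9999998229567484
```

Request:
servo_tool --increments "0.01 -0.07 -0.1 0 0 0 0;0 0 0 0 0 0 0;0.01 -0.05 -0.07 0 0 0 0;0 0 0 0 0 0 0;0 0 0 0 0 0 0"

```text
time: 26.77
tool_pos: [0.5707, -0.1165, 0.0681]
orientation: [0.634, 0.715, -0.197, 0.221]
force: [-12.7, 14.7, 27.2]
grip_width: 0.008
grasp_force: 15.5
```

```bash
python3 b.py
```

```text
26.7667 [ 0.57071173 -0.11651729  0.06811234] [-12.68217429  14.69144212  27.23562104] q [-0.01  0.34 -0.23  1.91  0.77  1.12 -0.54]
n [-0.06720011  0.56062935  0.82533561] along -0.00625560880725235 lat [ 0.00019135  0.00108979 -0.00072469] shift rows to line [-0.00765415 -0.04359156  0.02898742] rot rows [ 0.01116437 -0.00060939 -0.00217334] y.cy 0.9999999535969585
```

Hard stop reached with the button fully in, at over 30 N on the fingers. I'll back out along the axis.

Request:
servo_tool --increments "-0.02 0.2 0.3 0 0 0 0;-0.04 0.4 0.6 0 0 0 0;-0.07 0.56 0.83 0 0 0 0;-0.07 0.56 0.83 0 0 0 0;-0.07 0.56 0.83 0 0 0 0;-0.07 0.56 0.83 0 0 0 0;0 0 0 0 0 0 0;0 0 0 0 0 0 0"

```text
time: 27.43
tool_pos: [0.5629, -0.0479, 0.1705]
orientation: [0.634, 0.715, -0.196, 0.221]
force: [0.1, 0.0, -0.5]
grip_width: 0.009
grasp_force: 0.0
```

```bash
python3 - <<'E'
from h import *
s=manip.observe(); print(s['time'],s['tool_pos'],s['force'])
a=vision.get_image('side'); b=vision.get_image('scene')
cv2.imwrite('pics/p7.png',np.hstack([cv2.resize(a[80:280,160:360],(400,400),interpolation=2),cv2.resize(b[120:270,110:260],(400,400),interpolation=2)]))
E
```

```text
27.4333 [ 0.56288963 -0.04790538  0.17048688] [ 0.05066987  0.02239534 -0.45615619]
```

View pics/p7.png

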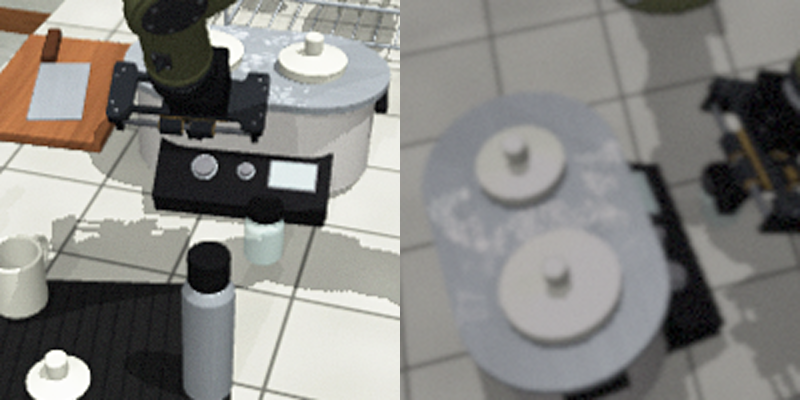

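Both lids sit home (scene crop (520,162) and (558,283)), the button is out at (205,165), and the arm is clear. I'll hand the job in.

```bash
python3 -c "
from h import *
print(workorder.finish_job())"
```

```text
the job is handed in; nothing more can be done
None
```

Both lids are home on their own jars, the start button was pushed fully in and came back out, and the job is handed in; the hand-in call returned no verdict.

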